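# Hold a spring clip open over a taped panel edge

## Task

Squeeze the orange spring clip by its two handles so that its jaws are spread wide, lift it like that, and bring it down over the top edge of the standing grey panel, centred on the yellow tape, with one jaw on each side and the jaw tips about half-way down the tape. Finish while still holding it there upright and wide open, both jaws clear of the panel, so that I can slip a backing strip in before it bites: do not let go or put it down. Do not bump the panel hard on the way, and leave the bottles and the cup alone.

Things in the scene. Friction and masses are not known exactly. Their poses are not given: they have to be found in the camera images.
- clip_mid (a point): Centre of the orange spring clip (like a clothes peg, 80 g), on its hinge pin. The clip stands upright on its shut rubber jaws on the green mat: 90 mm tall, 30 mm wide; this point is 45 mm above the jaw tips. z up towards the handles, x along the hinge pin, y across from one half to the other. Same when turned half round. Handles rise in a V from the pin.
- bar_l (a point): Centre of the black round bar (8 mm thick, 30 mm long along clip x) at the top of the handle on the clip's +y side: 41 mm above the pin and, shut, 23 mm to +y (54 mm over the outsides of both bars). Pressing the two bars together along y spreads the jaws; at the stop they measure about 26 mm over the outsides.
- bar_r (a point): The same bar on the -y side.
- tip_l (a point): Inner lower edge of the rubber jaw on the clip's +y side: shut, 45 mm below clip_mid, 1 mm from the other tip; at the stop 43 mm below it, about 15 mm out to +y. Jaws are 12 mm thick, 14 mm high, 30 mm wide; above them a throat 18 mm wide (shut) runs up to the coil around the pin (9 mm radius).
- tip_r (a point): The same on the clip's -y side.
- jaw_l (a joint): Opening angle (rad) of the clip's half on the +y side: 0 shut, 0.33 at its stop (both at the stop: jaws gape 30 mm). Spring: about 6 N on each bar to start, 12 N at the stop; it shuts when let go. Squeezing on against the stop with 30 N does no harm.
- jaw_r (a joint): The same for the half on the -y side.
- tape_edge (a point): Middle of the panel's top edge where yellow tape is wrapped over it, 115 mm above the table. Axes: y along the panel's edge, x across its thickness, z up. The tape is 30 mm wide along the edge and hangs 36 mm down both faces of the panel.
- panel: Light-grey metal panel, 4 mm thick, 140 mm long, standing upright in a wooden block (70 x 150 mm, 24 mm high) fixed to the table; its top edge is 115 mm above the table. Origin on the table under its centre; y along the panel, x across its thickness, z up. The tape lies up to 40 mm from its middle along y.
- clip: The clip as a whole; origin 45 mm below clip_mid, between the closed jaw tips; axes as clip_mid.
- bottle_a: White plastic bottle with blue cap, 46 mm across, 75 mm tall; bystander, to be left alone. Origin at the centre of its underside, z up.
- bottle_b: A second bottle like bottle_a; bystander.
- cup: White paper cup, 72 mm across the rim, 90 mm tall, empty; bystander. Origin at the centre of its underside, z up.

How it is judged:
On the way:
1. the clip is squeezed open in the fingers and lifted off the mat (value of joint each of jaw_l, jaw_r above 0.2 rad and height (world z) of clip_mid above 0.07 m and contact force between the fingers and clip above 2 N), for 0.2 s.
At the end, for the whole second after the job is handed in: Clip held still in the fingers (over 2 N), both halves over 0.2 rad open; a jaw tip each side of the panel, 7-32 mm below its edge, not touching it (under 0.2 N); within 11 mm of the tape's middle, in line and upright within 0.22 rad; bottles and cup within 20 mm of their places (value of joint each of jaw_l, jaw_r above 0.2 rad and ((x of tip_l in the frame of tape_edge above 0.003 m and x of tip_r in the frame of tape_edge below -0.003 m) or (x of tip_l in the frame of tape_edge below -0.003 m and x of tip_r in the frame of tape_edge above 0.003 m)) and z of tip_l in the frame of tape_edge between -0.032 and -0.007 m and z of tip_r in the frame of tape_edge between -0.032 and -0.007 m and y of clip_mid in the frame of tape_edge between -0.011 and 0.011 m and angle between the x axis of clip_mid and the y axis of tape_edge, either way round below 0.22 rad and angle between clip_mid's own z axis and vertical below 0.22 rad and contact force between clip and panel below 0.2 N and contact force between the fingers and clip above 2 N and linear speed of clip below 0.03 m/s and distance of each of bottle_a, bottle_b, cup from where it was at the start of the episode below 0.02 m and angle between each of bottle_a, bottle_b, cup's own z axis and vertical below 0.2 rad); the arm keeps its last pose, push and grip.
It fails at once if the panel is bumped hard (over 12 N) by clip or robot (contact force between any of clip, the arm, the fingers and panel above 12 N).
It fails at once if a bottle or the cup is shoved or knocked over (distance of any of bottle_a, bottle_b, cup from where it was at the start of the episode above 0.03 m or angle between any of bottle_a, bottle_b, cup's own z axis and vertical above 0.35 rad).
It also fails if it takes over 38 s, if anything falls off the work surface, if the arm or the gripper's body presses on something with over 40 N, if the wrist force passes 120 N, or if a joint passes its speed limit or range.

## Robot

A 7-joint arm with a two-finger parallel gripper is mounted at the origin on the work surface. World frame = base frame: x ahead of the robot, y to its left, z up, the work surface at z = 0. Lengths are in m, angles in rad, forces in N, time in s.
With the tool pointing down it reaches from about 0.425 to 0.875 m from the base axis. Payload 4.7 kg.
Tool frame: the origin (TCP) lies at the very end of the fingers, on their centre line; the grasp point (between the pads) lies 19 mm behind it; x points along the fingers, z is the direction in which the jaws open and shut, and the axes are right-handed (so a half turn about x gives the same grasp; the last joint's range is limited). The gripper opens to 87 mm and grips with 3 to 60 N. Pads are 19 mm wide; open, the fingers measure 117 mm over their backs; the gripper's body (75 mm by 190 mm) begins 51 mm behind the grasp point.
Start: joints at [1.311, 0.321, -0.07, 1.45, 0.023, 1.371, -0.057], TCP at [0.176, -0.626, 0.198] pointing down, gripper open.
Joint ranges: [-2.86, 2.86], [-0.3, 2.09], [-1.38, 1.24], [0.06, 2.45], [-1.56, 4.7], [0.09, 2.05], [-2.69, 2.69]. Speed limits (rad/s): [2.57, 2.57, 3.14, 3.14, 3.14, 3.14, 3.14].

## Interface

Orientations are given as a rotation vector (axis times angle).
In Python, from bench import telemetry, viewer, workorder gives the robot as it stands.
- The arm moves only by the shell command python3 -m creep 'ROWS' [FORCE]. ROWS is JSON, a list of rows, each an object of numbers: "fingers": the opening, from 0 (shut) to 1 (fully open); "x", "y", "z": the shift along the tool's x, y, z in units of 40 mm (1.0 is 40 mm); "twist": the turn about the tool's x in units of 5 degrees (1.0 is 5 degrees). In form: [{"fingers": .., "x": .., "y": .., "z": .., "twist": ..}, ...]. A call has 1 to 20 rows; each row is the pose to reach, as a shift and turn from the pose commanded when the call began, along the tool's axes at that moment; what a row does not reach only later rows make up. A row lasts 1/12 s, in which the tool goes at most 41.7 mm and 7.16 degrees, less where a joint would pass 70% of its speed; a pose out of reach is approached as far as the arm can. A call with a gripper value outside its range is refused whole. The fingers move at their own pace and stop on an object; FORCE is the grip in N (left out, the last holds). Time passes only in rows, so rows that repeat a pose let the fingers close. It gives the time, the measured TCP pose, the force and the opening at its end, in the units of the state.
- telemetry.get_state(): the state, without advancing time (a new reading comes with each control period).
- viewer.get_image(name): name is "scene" or "top"; returns a dict with "pixels" (420x560x3 uint8, red, green, blue), "z_map" (420x560 float32, m along the optical axis (not along the pixel's ray), 0 where there is no reading), "K" (3x3 intrinsics, pixels), "xyz" and "attitude" of the camera in the world. Camera axes: x right, y up, looking along -z (the intrinsics and any distortion apply to the point x, -y, -z); pixel columns grow to the right and rows downward; lengths in m; the calibration is good to about 2 mm. A picture is of the moment at which its call begins.
- workorder.close_job(): hands the job in, once; it reports no verdict.
The state is a dict: "time": time; "joint_positions": joint angles; "qd": joint speeds; "joint_torque": joint torques, N m; "position": TCP position; "tool_rot": TCP orientation; "ft_force": force on the tool from outside, world axes, zero at the start; "torque": the same for the moment, N m; "grip_width": opening from 0.0 (shut) to 1.0 (fully open).
Only numpy, scipy, OpenCV 4.12 (cv2) and the standard library are available. Lean on these libraries where they do the work, as an engineer would, in place of code of your own. Each camera call takes 0.05 s, during which the arm holds its last target.

## Working session

There is one attempt and no reset: what is moved stays moved. The work goes in short steps, Python scripts to look and compute and a shell command to move; the robot and the scene stay as the last step left them, time stands still between calls to the robot, and variables do not carry over. Pictures are saved under pics/ and viewed, and the job is handed in when it is done.

```bash
mkdir -p pics; ls
cat > h.py <<'E'
import numpy as np,cv2
from bench import telemetry,viewer,workorder
from scipy.spatial.transform import Rotation as R
def snap(n,f):
    d=viewer.get_image(n); cv2.imwrite('pics/'+f+'.png',cv2.cvtColor(d['pixels'],cv2.COLOR_RGB2BGR)); np.savez(f+'.npz',**d); return d
def cloud(d):
    K=np.array(d['K']);z=d['z_map'];v,u=np.mgrid[:z.shape[0],:z.shape[1]]
    p=np.stack([(u-K[0,2])/K[0,0]*z,-(v-K[1,2])/K[1,1]*z,-z],-1)
    a=np.array(d['attitude']); r=R.from_matrix(a) if a.shape==(3,3) else R.from_rotvec(a)
    w=p@r.as_matrix().T+np.array(d['xyz']); w[z==0]=np.nan; return w
E
python3 - <<'E'
from h import *
print(telemetry.get_state())
for n in('scene','top'):
    d=snap(n,n+'0');print({k:(v if np.size(v)<20 else v.shape) for k,v in d.items()})
E
```

```text
pics
{'time': 0.0, 'joint_positions': array([ 1.31108553,  0.32179784, -0.0700898 ,  1.45170674,  0.02259593,
        1.37080745, -0.05692212]), 'qd': array([-0.00128056, -0.00054717, -0.00060662, -0.00077272,  0.00049386,
        0.00165101, -0.00034939]), 'joint_torque': array([ 1.17017862e-03, -4.91285348e+01, -4.03574500e-01, -3.12524235e+01,
       -6.42375438e-02,  4.35809931e-02,  1.84777609e-04]), 'position': array([ 0.17554673, -0.62520093,  0.19656202]), 'tool_rot': array([ 1.006297  ,  1.32801829, -1.00448344]), 'ft_force': array([-0.23241948,  0.91412467,  0.24409917]), 'torque': array([ 0.02403975, -0.03256912,  0.01842477]), 'grip_width': 0.9977390043095874}
{'pixels': (420, 560, 3), 'z_map': (420, 560), 'K': array([[382.80806377,   0.        , 277.99011152],
       [  0.        , 382.80806377, 216.96713563],
       [  0.        ,   0.        ,   1.        ]]), 'xyz': array([1.04177653, 0.29299212, 0.53861099]), 'attitude': array([0.51919325, 0.89793684, 1.97929747])}
{'pixels': (420, 560, 3), 'z_map': (420, 560), 'K': array([[443.34191128,   0.        , 273.72497826],
       [  0.        , 443.34191128, 210.123837  ],
       [  0.        ,   0.        ,   1.        ]]), 'xyz': array([ 0.52289519, -0.00313863,  1.01618741]), 'attitude': array([ 0.06627021, -0.05213846, -1.5885875 ])}
```

View pics/scene0.png

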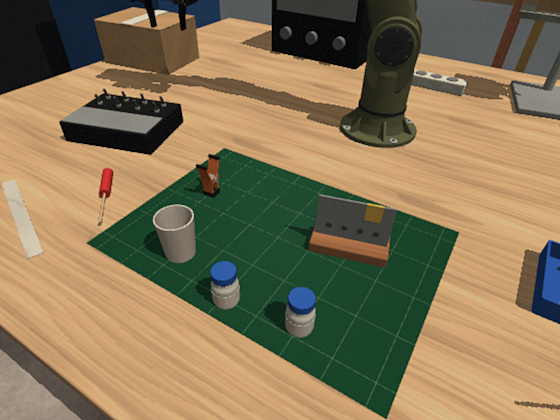

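View pics/top0.png

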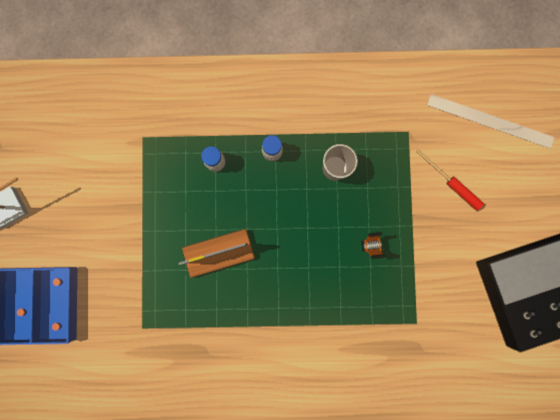

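The scene picture shows the clip at about (209,175), the cup at (177,233), the bottles at (225,286) and (300,312), and the panel with its tape at (374,212). In the top view the clip is at (373,245), the tape at (195,259) and the panel at (215,253). Next I'll measure these.

Run:
```python
from h import *
np.set_printoptions(precision=4,suppress=True)
def hsv(d): return cv2.cvtColor(d['pixels'],cv2.COLOR_RGB2HSV)
for n in('scene0','top0'):
    d=dict(np.load(n+'.npz'));w=cloud(d);h=hsv(d);H,S,V=h[...,0],h[...,1],h[...,2]
    on=(w[...,0]>.3)&(w[...,0]<.8)&(abs(w[...,1])<.36)
    def rep(nm,m):
        p=w[m&on]; 
        if len(p)<3: print(n,nm,len(p));return p
        c=p.mean(0);q=p[:,:2]-c[:2];e,v=np.linalg.eigh(q.T@q/len(q));print(n,nm,len(p),c,'min',p.min(0),'max',p.max(0),'ang',np.degrees(np.arctan2(v[1,1],v[0,1])),np.sqrt(e));return p
    hi=w[...,2]
    rep('mat',(hi<.01)&(H>50)&(H<90))
    box=(w[...,1]<-.1) &(hi>.012)
    rep('clip',box&(w[...,1]>-.33)&(w[...,0]<.56))
    rep('cliptop',box&(hi>.075)&(w[...,0]<.53))
    rep('clip pin',box&(hi<.075)&(hi>.035)&(w[...,0]<.53))
    rep('tape',(H>20)&(H<32)&(S>120)&(V>90)&(hi>.06))
    rep('paneltop',(w[...,1]>0)&(hi>.106)&(hi<.13)&(w[...,0]<.56))
    rep('panel',(w[...,1]>0)&(hi>.05)&(hi<.13)&(w[...,0]<.56))
    rep('block',(w[...,1]>0)&(hi>.018)&(hi<.03)&(w[...,0]<.58))
    rep('bott',(H>100)&(H<130)&(S>120)&(hi>.05)&(w[...,1]>.06))
    rep('bott2',(H>100)&(H<130)&(S>120)&(hi>.05)&(w[...,1]<.06))
    rep('cup',(hi>.08)&(w[...,0]>.55)&(w[...,1]<-.06))
d=dict(np.load('scene0.npz'))
c=d['pixels'];a=cv2.resize(c[140:210,170:250],(800,600)[:0] or (640,560),interpolation=cv2.INTER_CUBIC);cv2.imwrite('pics/c1.png',a[...,::-1])
c=np.load('top0.npz')['pixels'];a=cv2.resize(c[225:265,350:400],(700,560),interpolation=cv2.INTER_CUBIC);cv2.imwrite('pics/c2.png',a[...,::-1])
```

```text
scene0 mat 40934 [0.6118 0.0602 0.0008] min [ 0.3403 -0.3088 -0.0034] max [0.7797 0.3101 0.0099] ang 84.48472983309242 [0.1202 0.1806]
scene0 clip 597 [ 0.5188 -0.2039  0.0548] min [ 0.4906 -0.2229  0.0121] max [ 0.546  -0.1892  0.0913] ang -175.43897201290838 [0.0086 0.016 ]
scene0 cliptop 77 [ 0.4967 -0.2079  0.0837] min [ 0.4906 -0.2229  0.0751] max [ 0.4995 -0.195   0.0908] ang 96.54790455954996 [0.0017 0.008 ]
scene0 clip pin 217 [ 0.5103 -0.203   0.0552] min [ 0.4969 -0.2227  0.0362] max [ 0.53   -0.1892  0.0743] ang -142.98635195168472 [0.0076 0.0118]
scene0 tape 254 [0.4995 0.1664 0.0989] min [0.4925 0.1524 0.0788] max [0.5058 0.18   0.1169] ang 105.79399878606844 [0.0012 0.0083]
scene0 paneltop 432 [0.5074 0.1354 0.1117] min [0.485  0.0662 0.106 ] max [0.5272 0.2009 0.1174] ang 105.27393855451814 [0.0015 0.0406]
scene0 panel 2234 [0.508  0.1349 0.085 ] min [0.485  0.0655 0.05  ] max [0.5288 0.2009 0.1174] ang 105.35720458543149 [0.0011 0.0404]
scene0 block 1325 [0.5237 0.1395 0.0239] min [0.4553 0.0516 0.0181] max [0.5601 0.2131 0.0299] ang 105.50862115105369 [0.0127 0.0437]
[... 1194 characters left out ...]
 105.51585717077518 [0.0012 0.0404]
top0 panel 186 [0.5038 0.132  0.1062] min [0.4838 0.0645 0.0515] max [0.5232 0.2    0.1187] ang 105.49394992915498 [0.0014 0.0409]
top0 block 1906 [0.5039 0.1319 0.0236] min [0.4518 0.0532 0.0182] max [0.5566 0.2127 0.0295] ang 105.58434814378293 [0.021  0.0434]
top0 bott 282 [0.7138 0.1387 0.0744] min [0.6932 0.1187 0.0689] max [0.7333 0.1597 0.0786] ang 65.12845933829972 [0.01   0.0105]
top0 bott2 279 [0.7356 0.0073 0.0745] min [ 0.7152 -0.0116  0.0694] max [0.7548 0.0274 0.0806] ang -141.04776592651078 [0.0101 0.0104]
top0 cup 201 [ 0.6974 -0.1387  0.0879] min [ 0.6591 -0.1714  0.0801] max [ 0.7288 -0.1011  0.0936] ang 132.50875899325393 [0.0234 0.0242]
```

Run:
```python
from h import *
c=np.load('top0.npz')['pixels'];a=cv2.resize(c[220:290,170:270],(800,560),interpolation=cv2.INTER_CUBIC);cv2.imwrite('pics/c3.png',a[...,::-1])
```

```text
(no output)
```

View pics/c1.png

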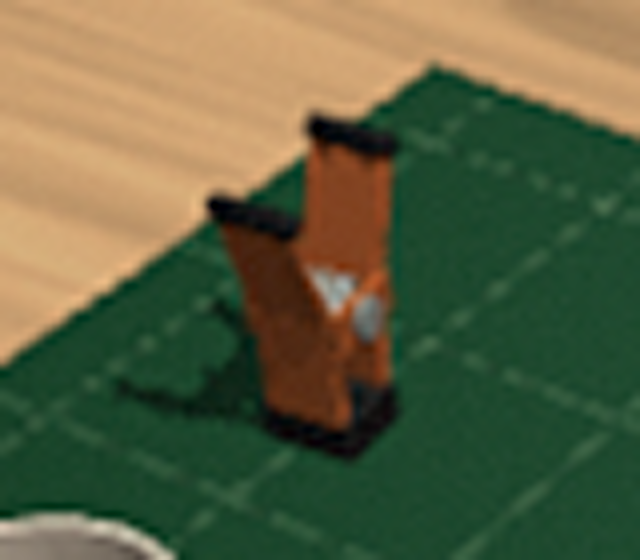

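View pics/c2.png

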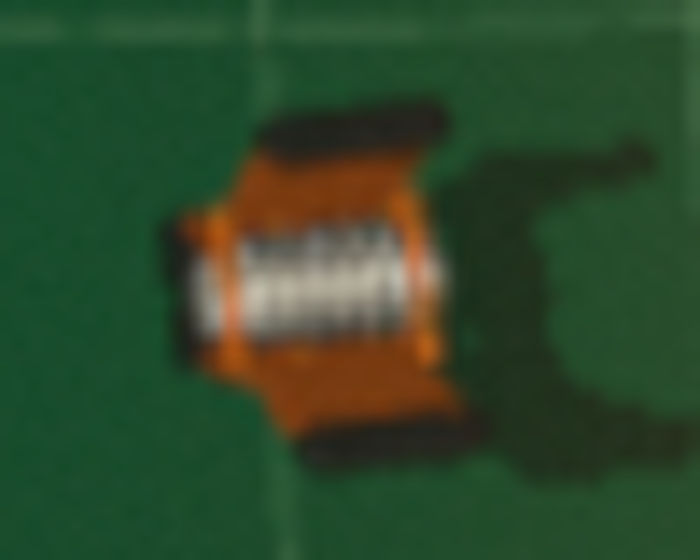

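View pics/c3.png

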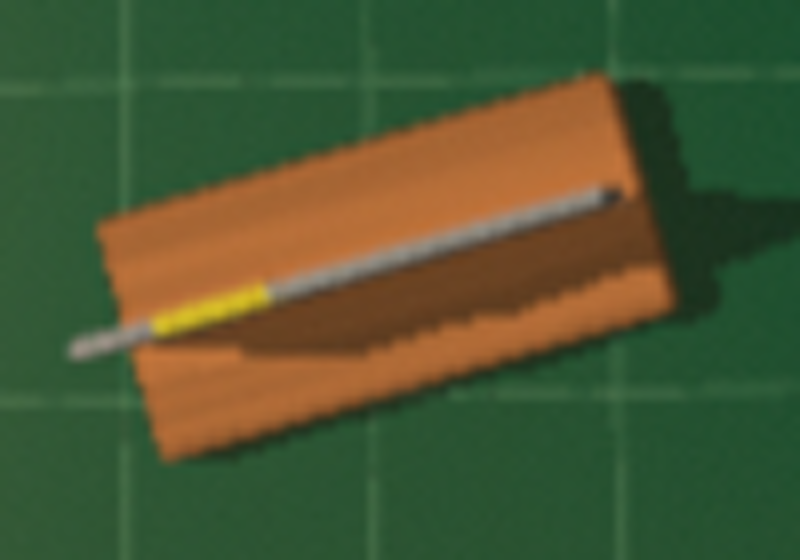

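The crops show the clip's two black bars lying nearly along world y, and the yellow tape about 30 mm towards the left end of the panel. Next I'll measure both bars exactly and work out the tool moves.

Run:
```python
from h import *
np.set_printoptions(precision=4,suppress=True)
for n in('scene0','top0'):
    d=dict(np.load(n+'.npz'));w=cloud(d);V=d['pixels'].max(-1)
    b=(w[...,2]>.078)&(w[...,2]<.1)&(abs(w[...,1]+.207)<.03)&(abs(w[...,0]-.517)<.05)
    for nm,m in(('near',b&(w[...,0]<.517)),('far',b&(w[...,0]>.517))):
        p=w[m];
        if len(p)<4:print(n,nm,len(p));continue
        q=p[:,:2]-p[:,:2].mean(0);e,v=np.linalg.eigh(q.T@q)
        print(n,nm,len(p),p.mean(0),(p.min(0)+p.max(0))/2,p.max(0),np.degrees(np.arctan2(v[1,1],v[0,1])))
s=telemetry.get_state();M=R.from_rotvec(s['tool_rot']).as_matrix();print(M)
tz=M[:,2];print('tool z angle',np.degrees(np.arctan2(tz[1],tz[0])))
```

```text
scene0 near 65 [ 0.4965 -0.2079  0.085 ] [ 0.495  -0.209   0.0846] [ 0.4995 -0.195   0.0908] 96.60822461123283
scene0 far 57 [ 0.542  -0.2032  0.0864] [ 0.5418 -0.2044  0.0852] [ 0.546  -0.1903  0.0913] 95.84554522646343
top0 near 53 [ 0.4927 -0.2091  0.0885] [ 0.4931 -0.2093  0.0863] [ 0.4972 -0.1954  0.0941] 95.31137405317111
top0 far 51 [ 0.5383 -0.2046  0.0887] [ 0.5389 -0.205   0.0888] [ 0.543  -0.1912  0.0925] 95.08667439026847
[[-0.0005  0.9627  0.2705]
 [ 0.0016  0.2705 -0.9627]
 [-1.     -0.0001 -0.0017]]
tool z angle -74.30785566181541
```

```bash
python3 -m creep '[{"y":0.5,"z":-0.35,"twist":-1},{"y":1.3,"z":-0.9,"twist":-2},{"y":2.1,"z":-1.45,"twist":-3.2},{"y":2.9,"z":-2.0,"twist":-4.4},{"y":3.7,"z":-2.6,"twist":-5.6},{"y":4.5,"z":-3.15,"twist":-6.8},{"y":5.3,"z":-3.7,"twist":-8},{"y":6.1,"z":-4.3,"twist":-9.2},{"y":6.9,"z":-4.85,"twist":-10.4},{"y":7.7,"z":-5.4,"twist":-11.6},{"y":8.5,"z":-6.0,"twist":-12.8},{"y":9.3,"z":-6.55,"twist":-14},{"y":10.1,"z":-7.1,"twist":-15},{"y":10.8,"z":-7.6,"twist":-16},{"y":11.04,"z":-7.77,"twist":-16},{"y":11.04,"z":-7.77,"twist":-16},{"y":11.04,"z":-7.77,"twist":-16},{"y":11.04,"z":-7.77,"twist":-16}]' 30
cat >> h.py <<'E'
def togo(x,y,z,zang):
    s=telemetry.get_state();M=R.from_rotvec(s['tool_rot']).as_matrix();a=np.degrees(np.arctan2(M[1,2],M[0,2]))
    print('pos',s['position'],'zang',a,'tilt x',M[:,0],'grip',s['grip_width'],'F',s['ft_force'],'t',s['time'])
    print('units xyz',M.T@(np.array([x,y,z])-s['position'])/.04,'twist',-(zang-a)/5)
E
python3 -c "
from h import *
togo(.5165,-.2065,.067,5.7)"
```

```text
pos [ 0.175596   -0.62528436  0.19668801] zang -74.30785566181541 tilt x [-5.47588422e-04  1.58572056e-03 -9.99998593e-01] grip 0.9996038021837336 F [-0.15164396  0.09614764 -0.36553998] t 0.1
units xyz [ 3.25413072 11.03697158 -7.76885945] twist -16.001571132363082$[0]: bad value
```

The call was refused as a bad value, probably because every key has to be present. I'll send it again with all keys.

```bash
python3 -m creep '[{"fingers":1,"x":0,"y":0.5,"z":-0.35,"twist":-1},{"fingers":1,"x":0,"y":1.3,"z":-0.9,"twist":-2},{"fingers":1,"x":0,"y":2.1,"z":-1.45,"twist":-3.2},{"fingers":1,"x":0,"y":2.9,"z":-2.0,"twist":-4.4},{"fingers":1,"x":0,"y":3.7,"z":-2.6,"twist":-5.6},{"fingers":1,"x":0,"y":4.5,"z":-3.15,"twist":-6.8},{"fingers":1,"x":0,"y":5.3,"z":-3.7,"twist":-8},{"fingers":1,"x":0,"y":6.1,"z":-4.3,"twist":-9.2},{"fingers":1,"x":0,"y":6.9,"z":-4.85,"twist":-10.4},{"fingers":1,"x":0,"y":7.7,"z":-5.4,"twist":-11.6},{"fingers":1,"x":0,"y":8.5,"z":-6.0,"twist":-12.8},{"fingers":1,"x":0,"y":9.3,"z":-6.55,"twist":-14},{"fingers":1,"x":0,"y":10.1,"z":-7.1,"twist":-15},{"fingers":1,"x":0,"y":10.8,"z":-7.6,"twist":-16},{"fingers":1,"x":0,"y":11.04,"z":-7.77,"twist":-16},{"fingers":1,"x":0,"y":11.04,"z":-7.77,"twist":-16},{"fingers":1,"x":0,"y":11.04,"z":-7.77,"twist":-16},{"fingers":1,"x":0,"y":11.04,"z":-7.77,"twist":-16}]' 30
python3 -c "
from h import *
togo(.5165,-.2065,.067,5.7)"
```

```text
time: 1.6
position: [0.5156, -0.2091, 0.1972]
tool_rot: [-0.076, 1.571, 0.075]
ft_force: [-0.4, -1.0, 0.3]
grip_width: 1.003
pos [ 0.51560046 -0.20911021  0.19718555] zang 5.513602450563825 tilt x [-1.47379768e-03 -7.73765899e-04 -9.99998615e-01] grip 1.002758743774081 F [-0.35607784 -0.97000461  0.29859519] t 1.6
units xyz [3.25455052 0.06483844 0.03367085] twist -0.03727950988723503
```

```bash
python3 -m creep '[{"fingers":1,"x":0.4,"y":0.06,"z":0.03,"twist":0},{"fingers":1,"x":1.0,"y":0.06,"z":0.03,"twist":0},{"fingers":1,"x":1.6,"y":0.06,"z":0.03,"twist":0},{"fingers":1,"x":2.2,"y":0.06,"z":0.03,"twist":0},{"fingers":1,"x":2.7,"y":0.06,"z":0.03,"twist":0},{"fingers":1,"x":3.1,"y":0.06,"z":0.03,"twist":0},{"fingers":1,"x":3.25,"y":0.06,"z":0.03,"twist":0},{"fingers":1,"x":3.25,"y":0.06,"z":0.03,"twist":0},{"fingers":1,"x":3.25,"y":0.06,"z":0.03,"twist":0}]'
python3 - <<'E'
from h import *
togo(.5165,-.2065,.067,5.7)
c=snap('scene','s1')['pixels'];a=cv2.resize(c[100:220,140:300],(800,600),interpolation=cv2.INTER_CUBIC);cv2.imwrite('pics/s1c.png',a[...,::-1])
E
```

```text
time: 2.35
position: [0.5175, -0.206, 0.0681]
tool_rot: [-0.077, 1.569, 0.076]
ft_force: [0.1, -0.2, 0.9]
grip_width: 0.996
pos [ 0.51747774 -0.20595499  0.06806701] zang 5.566711108680294 tilt x [ 2.57376939e-05 -5.04025748e-04 -9.99999873e-01] grip 0.9960064223395403 F [ 0.11068456 -0.23933989  0.93268474] t 2.35
units xyz [ 0.02668145 -0.01117645 -0.02564939] twist -0.026657778263941268
```

View pics/s1c.png

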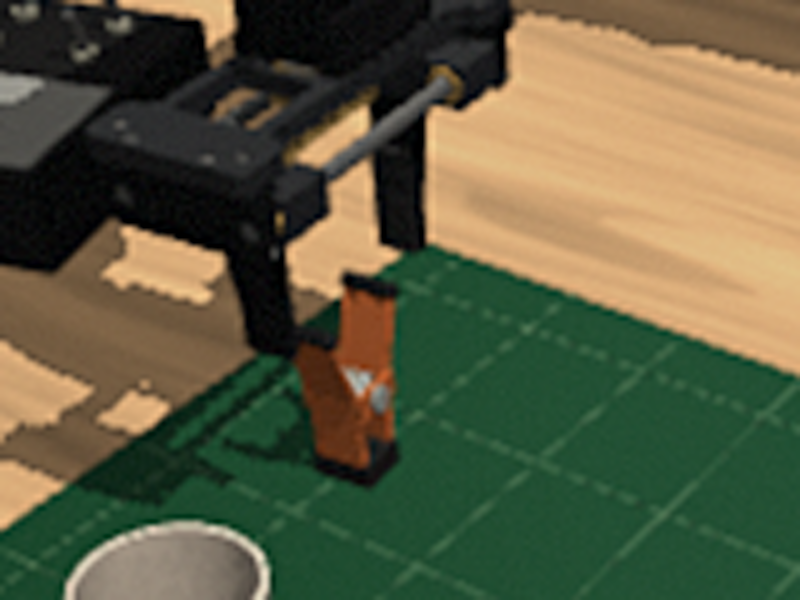

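The crop shows the fingers at (265,345) and (400,245) and the bars at (320,340) and (370,285), so the fingers look offset from the bars. I'll check this with depth.

Run:
```python
from h import *
np.set_printoptions(precision=4,suppress=True)
for f in('scene','top'):
    d=dict(np.load('s1.npz')) if f=='scene' else snap('top','t1')
    w=cloud(d);V=d['pixels'].max(-1)
    for lo,hi in((.06,.075),(.075,.1),(.1,.12),(.12,.14),(.14,.2)):
        for nm,m in(('near',(w[...,0]<.517)),('far',w[...,0]>.517)):
            m=m&(w[...,2]>lo)&(w[...,2]<hi)&(abs(w[...,1]+.22)<.12)&(abs(w[...,0]-.517)<.09)&(V<75)
            p=w[m]
            if len(p)>3: print(f,lo,nm,len(p),p.min(0),p.max(0),np.median(p,0))
a=cv2.resize(d['pixels'][180:300,300:460],(800,600),interpolation=cv2.INTER_CUBIC);cv2.imwrite('pics/t1c.png',a[...,::-1])
```

```text
scene 0.06 far 13 [ 0.5333 -0.2169  0.0601] [ 0.5404 -0.1942  0.0749] [ 0.5363 -0.1991  0.0667]
scene 0.075 near 62 [ 0.4653 -0.2184  0.0811] [ 0.4993 -0.1954  0.1   ] [ 0.4943 -0.2053  0.0893]
scene 0.075 far 66 [ 0.5363 -0.2107  0.0788] [ 0.5712 -0.1895  0.1   ] [ 0.5437 -0.1987  0.0901]
scene 0.1 near 72 [ 0.4624 -0.2176  0.1001] [ 0.4753 -0.1988  0.1194] [ 0.4719 -0.2066  0.111 ]
scene 0.1 far 80 [ 0.5583 -0.21    0.1002] [ 0.5711 -0.1885  0.1199] [ 0.5683 -0.197   0.1099]
scene 0.12 near 83 [ 0.4583 -0.2179  0.1203] [ 0.475  -0.1982  0.1398] [ 0.4716 -0.2035  0.1312]
scene 0.12 far 85 [ 0.5583 -0.2097  0.1204] [ 0.5757 -0.1885  0.14  ] [ 0.5717 -0.1947  0.1305]
scene 0.14 near 418 [ 0.4272 -0.2322  0.1401] [ 0.5165 -0.1719  0.2   ] [ 0.4641 -0.1842  0.1802]
scene 0.14 far 651 [ 0.5177 -0.2358  0.1401] [ 0.607  -0.1587  0.1998] [ 0.5975 -0.1776  0.1793]
top 0.075 near 7 [ 0.4891 -0.206   0.084 ] [ 0.4954 -0.202   0.0901] [ 0.4933 -0.2038  0.0885]
top 0.075 far 9 [ 0.5348 -0.217   0.0855] [ 0.543  -0.198   0.0903] [ 0.5409 -0.1995  0.0877]
top 0.1 near 10 [ 0.4637 -0.2042  0.103 ] [ 0.4714 -0.1995  0.1189] [ 0.4679 -0.201   0.1121]
top 0.1 far 6 [ 0.5589 -0.2078  0.1011] [ 0.5628 -0.1919  0.118 ] [ 0.56   -0.1923  0.112 ]
top 0.14 near 156 [ 0.4272 -0.1888  0.1618] [ 0.5114 -0.173   0.2   ] [ 0.4524 -0.1781  0.1866]
top 0.14 far 393 [ 0.5242 -0.2385  0.14  ] [ 0.6042 -0.16    0.1996] [ 0.572  -0.195   0.1867]
```

View pics/t1c.png

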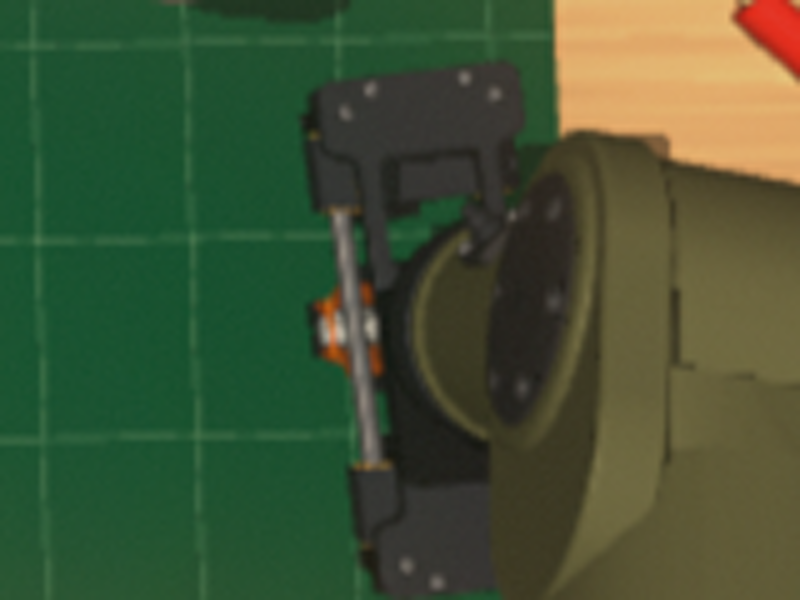

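Depth puts the fingers at x≈0.474 and 0.558, centred on 0.517, and in y they overlap the bars, so the offset was only perspective. I'll squeeze now.

```bash
python3 -m creep '[{"fingers":0.7,"x":0,"y":0,"z":0,"twist":0},{"fingers":0.6,"x":0,"y":0,"z":0,"twist":0},{"fingers":0.5,"x":0,"y":0,"z":0,"twist":0},{"fingers":0.4,"x":0,"y":0,"z":0,"twist":0},{"fingers":0.3,"x":0,"y":0,"z":0,"twist":0},{"fingers":0.2,"x":0,"y":0,"z":0,"twist":0},{"fingers":0.1,"x":0,"y":0,"z":0,"twist":0},{"fingers":0.1,"x":0,"y":0,"z":0,"twist":0},{"fingers":0.1,"x":0,"y":0,"z":0,"twist":0}]' 30
python3 - <<'E'
from h import *
togo(.5165,-.2065,.067,5.7)
c=snap('scene','s2')['pixels'];a=cv2.resize(c[100:220,140:300],(800,600),interpolation=cv2.INTER_CUBIC);cv2.imwrite('pics/s2c.png',a[...,::-1])
E
```

```text
time: 3.2
position: [0.5178, -0.2047, 0.0676]
tool_rot: [-0.078, 1.569, 0.078]
ft_force: [0.4, -0.0, -0.4]
grip_width: 0.402
pos [ 0.51780085 -0.20465072  0.06759908] zang 5.69045867588954 tilt x [-5.18097109e-05 -2.35222518e-05 -9.99999998e-01] grip 0.4015049758339621 F [ 0.44532754 -0.03853323 -0.41801579] t 3.2
units xyz [ 0.01497967 -0.04277932 -0.03694423] twist -0.001908264822091965
```

View pics/s2c.png

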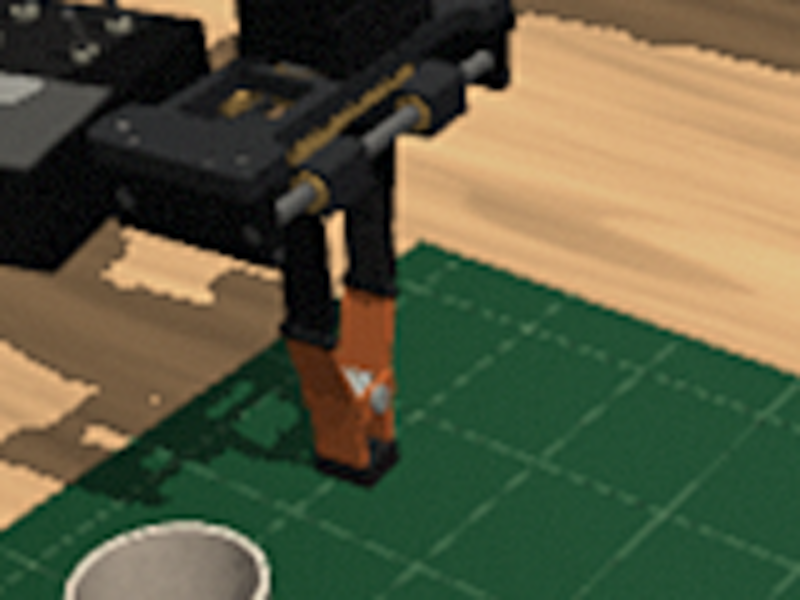

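The crop shows the fingers ending at the bars (310,335) and (370,290), with the jaws still looking shut at (360,465). The fingers may be inside the V or on top of the bars, so I'll check with depth before closing further.

Run:
```python
from h import *
np.set_printoptions(precision=3,suppress=True)
d=dict(np.load('s2.npz'));w=cloud(d)
# project points
K=d['K'];r=R.from_rotvec(d['attitude']).as_matrix()
def pj(p):
    q=r.T@(np.array(p)-d['xyz']);return (K[0,0]*q[0]/-q[2]+K[0,2],K[1,1]*-q[1]/-q[2]+K[1,2])
for p in([.4999,-.2065,.067],[.535,-.203,.067],[.474,-.206,.067],[.5165,-.2065,.045],[.4935,-.209,.086],[.5395,-.204,.086]):
    u=pj(p);print(p,'crop',(u[0]-140)*5,(u[1]-100)*5)
c=d['pixels'];a=cv2.resize(c[145:205,185:245],(600,600),interpolation=cv2.INTER_CUBIC);cv2.imwrite('pics/s2d.png',a[...,::-1])
for v in range(145,200,2): print(v,[ (u,*np.round(w[v,u]*1000).astype(int)) for u in range(198,222,4)])
```

```text
[0.4999, -0.2065, 0.067] crop 365.7152922702514 324.92914893313156
[0.535, -0.203, 0.067] crop 320.36634427650995 364.4474375923437
[0.474, -0.206, 0.067] crop 402.90682205319143 299.1765691528863
[0.5165, -0.2065, 0.045] crop 346.7007228118675 383.42788803097335
[0.4935, -0.209, 0.086] crop 366.48542125896483 280.27675636901154
[0.5395, -0.204, 0.086] crop 306.7554683082393 331.56494759317695
145 [(198, np.int64(550), np.int64(-195), np.int64(145)), (202, np.int64(542), np.int64(-192), np.int64(142)), (206, np.int64(357), np.int64(-357), np.int64(1)), (210, np.int64(498), np.int64(-211), np.int64(115)), (214, np.int64(497), np.int64(-200), np.int64(119)), (218, np.int64(339), np.int64(-329), np.int64(1))]
147 [(198, np.int64(547), np.int64(-198), np.int64(138)), (202, np.int64(544), np.int64(-191), np.int64(139)), (206, np.int64(367), np.int64(-348), np.int64(2)), (210, np.int64(499), np.int64(-210), np.int64(111)), (214, np.int64(496), np.int64(-201), np.int64(113)), (218, np.int64(489), np.int64(-196), np.int64(111))]
149 [(198, np.int64(547), np.int64(-199), np.int64(133)), (202,
[... 7448 characters left out ...]
.int64(-193), np.int64(4)), (218, np.int64(515), np.int64(-188), np.int64(0))]
197 [(198, np.int64(547), np.int64(-220), np.int64(2)), (202, np.int64(541), np.int64(-214), np.int64(0)), (206, np.int64(537), np.int64(-205), np.int64(1)), (210, np.int64(531), np.int64(-198), np.int64(1)), (214, np.int64(528), np.int64(-189), np.int64(2)), (218, np.int64(522), np.int64(-182), np.int64(1))]
199 [(198, np.int64(553), np.int64(-215), np.int64(1)), (202, np.int64(548), np.int64(-207), np.int64(2)), (206, np.int64(541), np.int64(-202), np.int64(0)), (210, np.int64(538), np.int64(-193), np.int64(1)), (214, np.int64(533), np.int64(-185), np.int64(2)), (218, np.int64(528), np.int64(-177), np.int64(2))]
```

View pics/s2d.png

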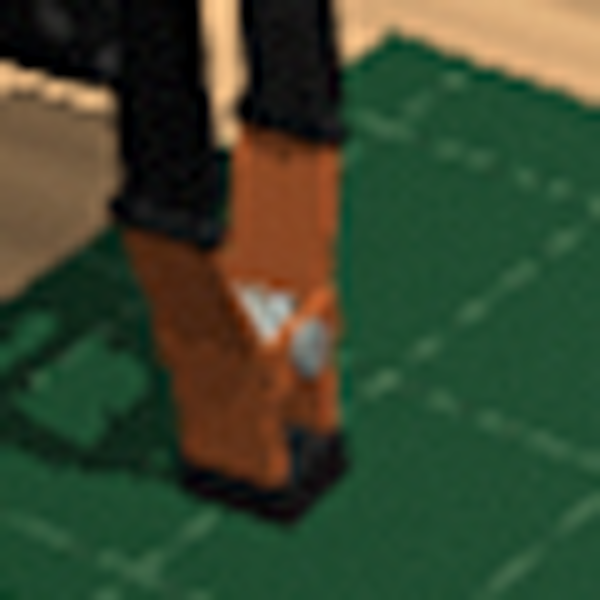

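The fingers sit above the bars: their lower ends are at z≈0.09 in the image, while telemetry says 0.068. The two disagree, so I'll reread the state and a fresh picture before moving.

Run:
```python
from h import *
togo(.5165,-.2065,.067,5.7)
s=telemetry.get_state();print(s['joint_positions'])
for n in('scene',):
  d=snap(n,'s3');c=d['pixels'];a=cv2.resize(c[145:205,185:245],(600,600),interpolation=cv2.INTER_CUBIC);cv2.imwrite('pics/s3d.png',a[...,::-1])
  w=cloud(d)
  for v in range(150,176,2): print(v,[tuple(int(x*1000) for x in w[v,u]) if np.isfinite(w[v,u,0]) else None for u in range(196,221,4)])
togo(.5165,-.2065,.067,5.7)
```

```text
pos [ 0.51777615 -0.20467529  0.06760412] zang 5.688824302813232 tilt x [-7.25671422e-05 -5.41382620e-05 -9.99999996e-01] grip 0.35760780980742285 F [ 0.01069941  0.37089301 -0.0748293 ] t 3.25
units xyz [ 0.01510782 -0.04222998 -0.03626734] twist -0.0022351394373536946
[ 0.81048155  0.27218845 -0.54862226  1.82322487  0.15889224  1.08984283
  0.30368925]
150 [(544, -208, 126), (544, -196, 130), (538, -191, 129), (501, -214, 103), (501, -203, 107), (494, -198, 105), (353, -310, -1)]
152 [(544, -208, 122), (543, -197, 125), (539, -190, 125), (503, -213, 99), (499, -205, 100), (496, -197, 101), (363, -302, 0)]
154 [(544, -209, 116), (541, -200, 118), (540, -191, 121), (504, -214, 94), (499, -206, 95), (496, -197, 96), (370, -296, 0)]
156 [(540, -213, 108), (541, -201, 113), (540, -191, 115), (498, -220, 84), (498, -208, 89), (498, -196, 93), (378, -290, -1)]
158 [(423, -334, 1), (540, -203, 107), (539, -193, 110), (498, -220, 79), (496, -211, 81), (495, -199, 85), (389, -281, 1)]
160 [(430, -327, 1), (540, -204, 102), (540, -192, 106), (500, -219, 76), (497, -210, 77), (495, -200, 80),
[... 442 characters left out ...]
506, -216, 59), (501, -209, 59), (502, -197, 63), (425, -252, 1)]
170 [(465, -297, 1), (540, -208, 75), (539, -198, 78), (504, -219, 51), (505, -206, 56), (502, -197, 58), (430, -249, -1)]
172 [(471, -292, 0), (536, -213, 66), (538, -199, 72), (509, -215, 49), (507, -205, 52), (502, -197, 53), (439, -242, 0)]
174 [(479, -285, 1), (535, -214, 60), (535, -202, 64), (533, -193, 66), (512, -201, 51), (508, -193, 52), (445, -237, 0)]
pos [ 0.51779388 -0.20466804  0.0675993 ] zang 5.69057774571614 tilt x [-7.07516135e-05 -3.44035692e-05 -9.99999997e-01] grip 0.3096353138103684 F [-0.23881558  0.00723041 -0.0459144 ] t 3.3
units xyz [ 0.01498638 -0.04236544 -0.03672772] twist -0.0018844508567720907
```

View pics/s3d.png

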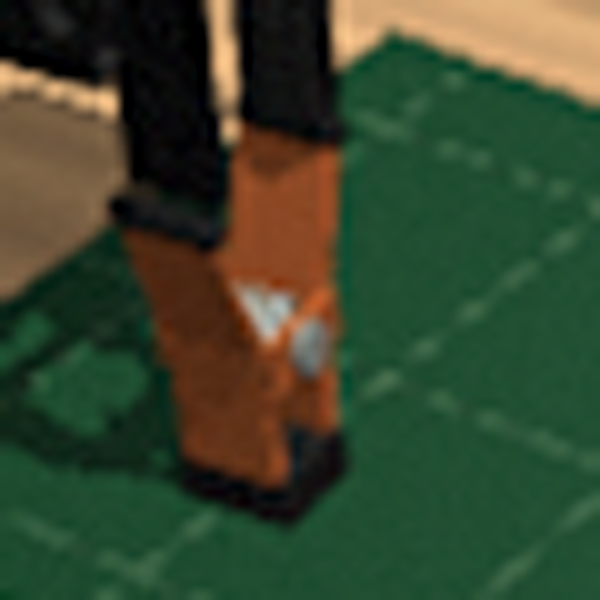

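The clip hasn't moved. The fingers passed just over the bars, so the true fingertips are about 23 mm higher than telemetry reports. I'll open, measure the fingertips by camera and correct.

```bash
python3 -m creep '[{"fingers":0.4,"x":-0.25,"y":0,"z":0,"twist":0},{"fingers":0.6,"x":-0.25,"y":0,"z":0,"twist":0},{"fingers":1,"x":-0.25,"y":0,"z":0,"twist":0},{"fingers":1,"x":-0.25,"y":0,"z":0,"twist":0},{"fingers":1,"x":-0.25,"y":0,"z":0,"twist":0},{"fingers":1,"x":-0.25,"y":0,"z":0,"twist":0},{"fingers":1,"x":-0.25,"y":0,"z":0,"twist":0},{"fingers":1,"x":-0.25,"y":0,"z":0,"twist":0},{"fingers":1,"x":-0.25,"y":0,"z":0,"twist":0},{"fingers":1,"x":-0.25,"y":0,"z":0,"twist":0},{"fingers":1,"x":-0.25,"y":0,"z":0,"twist":0},{"fingers":1,"x":-0.25,"y":0,"z":0,"twist":0},{"fingers":1,"x":-0.25,"y":0,"z":0,"twist":0},{"fingers":1,"x":-0.25,"y":0,"z":0,"twist":0}]'
python3 - <<'E'
from h import *
togo(.5165,-.2065,.067,5.7)
d=snap('scene','s4');c=d['pixels'];a=cv2.resize(c[110:210,165:265],(600,600),interpolation=cv2.INTER_CUBIC);cv2.imwrite('pics/s4d.png',a[...,::-1])
w=cloud(d);V=c.max(-1);np.set_printoptions(precision=4,suppress=True)
b=(w[...,2]>.05)&(abs(w[...,1]+.207)<.03)
for nm,m in(('near',b&(w[...,0]<.478)&(w[...,0]>.44)),('far',b&(w[...,0]>.552)&(w[...,0]<.59))):
    p=w[m];z0=p[:,2].min();q=p[(p[:,2]<.135)];print(nm,np.sort(p[:,2])[:8],np.percentile(q,[2,50,98],axis=0))
for nm,m in(('nearbar',(w[...,0]<.505)&(w[...,0]>.482)),('farbar',(w[...,0]>.53)&(w[...,0]<.55))):
    p=w[m&b&(w[...,2]>.078)&(w[...,2]<.095)];print(nm,np.percentile(p,[2,50,98],axis=0))
E
```

```text
time: 4.47
position: [0.5178, -0.2047, 0.0777]
tool_rot: [-0.078, 1.569, 0.078]
ft_force: [-0.5, 0.6, 0.1]
grip_width: 0.998
pos [ 0.51778389 -0.20470621  0.0776538 ] zang 5.685342283183738 tilt x [-1.95962985e-05 -1.17131628e-04 -9.99999993e-01] grip 0.9983986413899382 F [-0.51515379  0.63218286  0.08520419] t 4.4667
units xyz [ 0.26635084 -0.0414138  -0.03637351] twist -0.002931543363252409
near [0.1019 0.1024 0.1029 0.1032 0.1035 0.1037 0.1039 0.1041] [[ 0.4623 -0.2191  0.1031]
 [ 0.4727 -0.2047  0.1197]
 [ 0.4753 -0.198   0.1343]]
far [0.1034 0.1034 0.1038 0.1041 0.1042 0.105  0.1055 0.1056] [[ 0.5594 -0.2105  0.1041]
 [ 0.5686 -0.1961  0.1188]
 [ 0.5717 -0.188   0.1344]]
nearbar [[ 0.493  -0.2211  0.0782]
 [ 0.4965 -0.2081  0.0863]
 [ 0.4999 -0.1954  0.0909]]
farbar [[ 0.5375 -0.2141  0.0788]
 [ 0.5419 -0.1989  0.0878]
 [ 0.5446 -0.1906  0.0905]]
```

View pics/s4d.png

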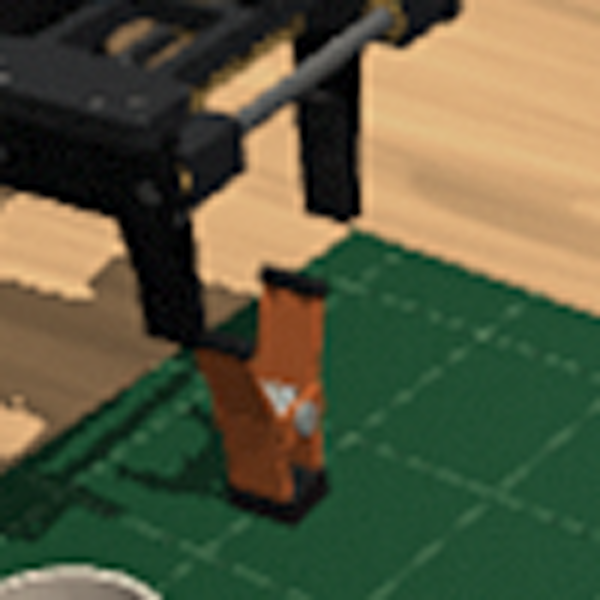

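The fingertips measure z≈0.102 against 0.0777 reported, so the offset is +24.5 mm in z; x and y agree. The fingertips should be at about 0.067, so I'll go down 35 mm.

```bash
python3 -m creep '[{"fingers":1,"x":0.3,"y":-0.03,"z":0,"twist":0},{"fingers":1,"x":0.6,"y":-0.03,"z":0,"twist":0},{"fingers":1,"x":0.88,"y":-0.03,"z":0,"twist":0},{"fingers":1,"x":0.88,"y":-0.03,"z":0,"twist":0},{"fingers":1,"x":0.88,"y":-0.03,"z":0,"twist":0}]'
python3 - <<'E'
from h import *
togo(.5165,-.2065,.067,5.7)
d=snap('scene','s5');c=d['pixels'];a=cv2.resize(c[110:210,165:265],(600,600),interpolation=cv2.INTER_CUBIC);cv2.imwrite('pics/s5d.png',a[...,::-1])
w=cloud(d);np.set_printoptions(precision=4,suppress=True)
b=(w[...,2]>.03)&(abs(w[...,1]+.207)<.03)
for nm,m in(('near',b&(w[...,0]<.478)&(w[...,0]>.44)),('far',b&(w[...,0]>.552)&(w[...,0]<.59))):
    p=w[m];q=p[(p[:,2]<.1)];print(nm,np.sort(p[:,2])[:8],np.percentile(q,[2,50,98],axis=0))
E
```

```text
time: 4.93
position: [0.5167, -0.2053, 0.0408]
tool_rot: [-0.077, 1.572, 0.079]
ft_force: [0.0, -0.2, 0.3]
grip_width: 1.003
pos [ 0.51671682 -0.20531492  0.040788  ] zang 5.697269252174332 tilt x [-0.00275764  0.00155552 -0.99999499] grip 1.0030198533634176 F [ 0.02370745 -0.15764691  0.32612623] t 4.9333
units xyz [-0.65532782 -0.0277488  -0.0100317 ] twist -0.0005461495651335468
near [0.0662 0.0666 0.0669 0.0672 0.0674 0.0675 0.0677 0.0679] [[ 0.4626 -0.2185  0.067 ]
 [ 0.4712 -0.205   0.0838]
 [ 0.4738 -0.199   0.0991]]
far [0.0648 0.0662 0.0668 0.0668 0.0668 0.0674 0.068  0.0686] [[ 0.5589 -0.2108  0.0668]
 [ 0.5679 -0.1966  0.0827]
 [ 0.5713 -0.1887  0.0993]]
```

View pics/s5d.png

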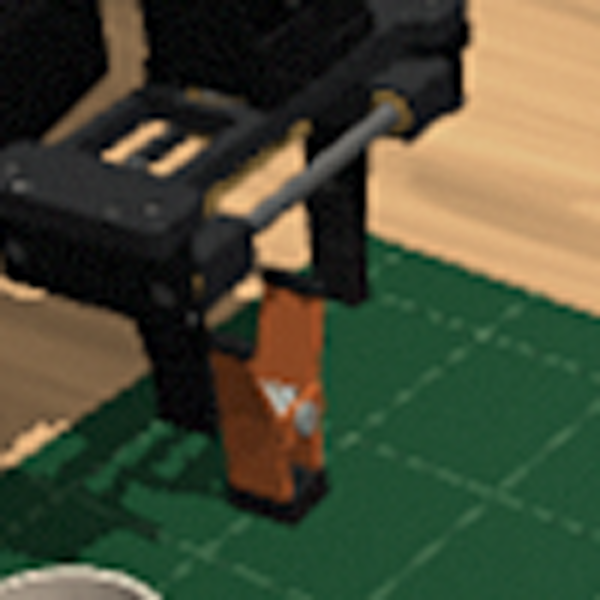

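The fingers now straddle the bars: tips at (185,425) and (340,300), measured z≈0.066. Squeezing.

```bash
python3 -m creep '[{"fingers":0.8,"x":0,"y":0,"z":0,"twist":0},{"fingers":0.7,"x":0,"y":0,"z":0,"twist":0},{"fingers":0.6,"x":0,"y":0,"z":0,"twist":0},{"fingers":0.5,"x":0,"y":0,"z":0,"twist":0},{"fingers":0.4,"x":0,"y":0,"z":0,"twist":0},{"fingers":0.3,"x":0,"y":0,"z":0,"twist":0},{"fingers":0.2,"x":0,"y":0,"z":0,"twist":0},{"fingers":0.1,"x":0,"y":0,"z":0,"twist":0},{"fingers":0.1,"x":0,"y":0,"z":0,"twist":0},{"fingers":0.1,"x":0,"y":0,"z":0,"twist":0},{"fingers":0.1,"x":0,"y":0,"z":0,"twist":0},{"fingers":0.1,"x":0,"y":0,"z":0,"twist":0},{"fingers":0.1,"x":0,"y":0,"z":0,"twist":0},{"fingers":0.1,"x":0,"y":0,"z":0,"twist":0},{"fingers":0.1,"x":0,"y":0,"z":0,"twist":0},{"fingers":0.1,"x":0,"y":0,"z":0,"twist":0},{"fingers":0.1,"x":0,"y":0,"z":0,"twist":0}]' 30
python3 - <<'E'
from h import *
togo(.5165,-.2065,.0425,5.7)
d=snap('scene','s6');c=d['pixels'];a=cv2.resize(c[110:210,165:265],(600,600),interpolation=cv2.INTER_CUBIC);cv2.imwrite('pics/s6d.png',a[...,::-1])
E
```

```text
time: 6.4
position: [0.5222, -0.2064, 0.0457]
tool_rot: [-0.081, 1.561, 0.076]
ft_force: [2.7, 1.2, 9.5]
grip_width: 0.274
pos [ 0.52215215 -0.20642984  0.04572383] zang 5.719525776921156 tilt x [ 0.00813898 -0.00255027 -0.99996363] grip 0.2741257684249336 F [2.73140822 1.17379339 9.51993571] t 6.4
units xyz [ 0.07944721  0.0126031  -0.14140296] twist 0.003905155384231129
```

View pics/s6d.png

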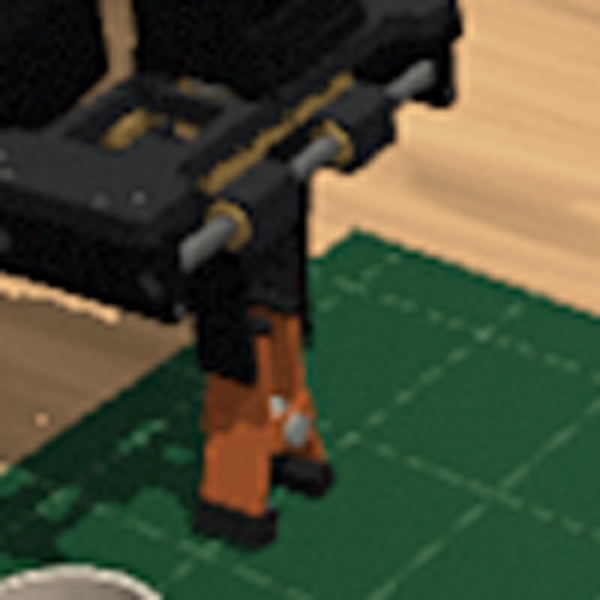

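The clip is open: the jaws at (235,525) and (300,475) are wide apart and the grip width is about 24 mm, at the stop. Lifting straight up.

```bash
python3 -m creep '[{"fingers":0.1,"x":-0.15,"y":0,"z":0,"twist":0},{"fingers":0.1,"x":-0.4,"y":0,"z":0,"twist":0},{"fingers":0.1,"x":-0.8,"y":0,"z":0,"twist":0},{"fingers":0.1,"x":-1.3,"y":0,"z":0,"twist":0},{"fingers":0.1,"x":-1.9,"y":0,"z":0,"twist":0},{"fingers":0.1,"x":-2.5,"y":0,"z":0,"twist":0},{"fingers":0.1,"x":-3.1,"y":0,"z":0,"twist":0},{"fingers":0.1,"x":-3.6,"y":0,"z":0,"twist":0},{"fingers":0.1,"x":-3.9,"y":0,"z":0,"twist":0},{"fingers":0.1,"x":-3.9,"y":0,"z":0,"twist":0},{"fingers":0.1,"x":-3.9,"y":0,"z":0,"twist":0},{"fingers":0.1,"x":-3.9,"y":0,"z":0,"twist":0}]' 30
python3 - <<'E'
from h import *
np.set_printoptions(precision=4,suppress=True)
togo(.4953,.1642,.2,15.5)
d=snap('scene','s7');c=d['pixels'];a=cv2.resize(c[40:190,120:270],(600,600),interpolation=cv2.INTER_CUBIC);cv2.imwrite('pics/s7d.png',a[...,::-1])
w=cloud(d);m=(abs(w[...,1]+.207)<.04)&(abs(w[...,0]-.52)<.05)&(w[...,2]>.1)
h=cv2.cvtColor(c,cv2.COLOR_RGB2HSV);o=(h[...,0]<16)&(h[...,1]>140)&(h[...,2]>50)&m
print('orange',np.percentile(w[o],[2,50,98],axis=0),o.sum())
p=w[m&(w[...,2]<.19)];print('low',np.sort(p[:,2])[:10])
q=w[m&(w[...,2]<.17)];
for l in (-1,1):
  s=q[(q[:,0]-.522)*l>0];print(len(s), s.mean(0),s.min(0),s.max(0))
E
```

```text
time: 7.45
position: [0.5169, -0.2057, 0.1969]
tool_rot: [-0.077, 1.572, 0.079]
ft_force: [0.1, -0.5, -1.5]
grip_width: 0.271
pos [ 0.5169 -0.2057  0.1969] zang 5.683222973857222 tilt x [-0.0025  0.001  -1.    ] grip 0.27073881065903965 F [ 0.1378 -0.4528 -1.4822] t 7.45
units xyz [-0.0683  9.2544  0.3789] twist -1.9633554052285553
orange [[ 0.4995 -0.2164  0.1666]
 [ 0.5283 -0.2001  0.1978]
 [ 0.541  -0.1901  0.233 ]] 519
low [0.1511 0.1519 0.152  0.1521 0.1524 0.1525 0.1526 0.1528 0.1532 0.1532]
106 [ 0.5027 -0.2027  0.1615] [ 0.493  -0.22    0.1511] [ 0.5088 -0.1916  0.1696]
114 [ 0.5412 -0.2005  0.1629] [ 0.5294 -0.2185  0.1538] [ 0.5473 -0.1876  0.1699]
```

View pics/s7d.png

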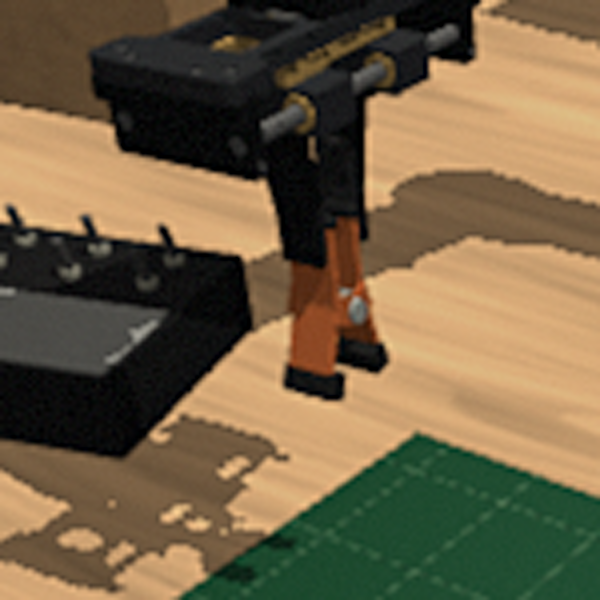

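The clip is held upright with both jaws spread, at (313,385) and (362,355) in the crop, and tips at z≈0.152. I'll carry it over the tape.

```bash
python3 -m creep '[{"fingers":0.1,"x":-0.1,"y":0.3,"z":0,"twist":-0.1},{"fingers":0.1,"x":-0.1,"y":0.8,"z":0.03,"twist":-0.3},{"fingers":0.1,"x":-0.1,"y":1.5,"z":0.06,"twist":-0.5},{"fingers":0.1,"x":-0.1,"y":2.2,"z":0.1,"twist":-0.7},{"fingers":0.1,"x":-0.1,"y":2.9,"z":0.13,"twist":-0.9},{"fingers":0.1,"x":-0.1,"y":3.6,"z":0.16,"twist":-1.0},{"fingers":0.1,"x":-0.1,"y":4.3,"z":0.19,"twist":-1.1},{"fingers":0.1,"x":-0.1,"y":5.0,"z":0.22,"twist":-1.2},{"fingers":0.1,"x":-0.1,"y":5.7,"z":0.25,"twist":-1.3},{"fingers":0.1,"x":-0.1,"y":6.4,"z":0.28,"twist":-1.4},{"fingers":0.1,"x":-0.1,"y":7.1,"z":0.3,"twist":-1.5},{"fingers":0.1,"x":-0.1,"y":7.8,"z":0.33,"twist":-1.7},{"fingers":0.1,"x":-0.1,"y":8.4,"z":0.35,"twist":-1.85},{"fingers":0.1,"x":-0.1,"y":8.9,"z":0.37,"twist":-1.96},{"fingers":0.1,"x":-0.1,"y":9.2,"z":0.38,"twist":-1.96},{"fingers":0.1,"x":-0.1,"y":9.25,"z":0.38,"twist":-1.96},{"fingers":0.1,"x":-0.1,"y":9.25,"z":0.38,"twist":-1.96},{"fingers":0.1,"x":-0.1,"y":9.25,"z":0.38,"twist":-1.96},{"fingers":0.1,"x":-0.1,"y":9.25,"z":0.38,"twist":-1.96}]' 30
cat >> h.py <<'E'
def local(w):
    # panel frame: origin tape edge, x across, y along (105.5deg)
    a=np.radians(105.5);yv=np.array([np.cos(a),np.sin(a)]);xv=np.array([yv[1],-yv[0]])
    q=w[...,:2]-np.array([.4953,.1642]);return np.stack([q@xv,q@yv,w[...,2]-.115],-1)
def clipscan(f,ztop):
    for n in('scene','top'):
        d=snap(n,f+n);w=cloud(d);L=local(w);c=d['pixels'];h=cv2.cvtColor(c,cv2.COLOR_RGB2HSV)
        near=(abs(L[...,0])<.04)&(abs(L[...,1])<.03)
        for nm,m in(('or',(h[...,0]<16)&(h[...,1]>140)&(h[...,2]>45)&near&(L[...,2]>-.09)),('jawblack',near&(h[...,2]<70)&(L[...,2]<ztop)&(L[...,2]>-.06)),
                    ('tape',near&(h[...,0]>20)&(h[...,0]<32)&(h[...,1]>120)&(h[...,2]>60))):
            p=L[m]*1000
            for s in ((-1,1) if nm!='tape' else (0,)):
                r=p[p[:,0]*s>0] if s else p
                if len(r)>3: print(n,nm,s,len(r),'\n',np.percentile(r,[2,50,98],axis=0).round(1))
E
python3 - <<'E'
from h import *
np.set_printoptions(precision=4,suppress=True)
togo(.4953,.1642,.142,15.5)
clipscan('a',.055)
c=np.load('ascene.npz')['pixels'];a=cv2.resize(c[110:270,300:460],(600,600),interpolation=cv2.INTER_CUBIC);cv2.imwrite('pics/as.png',a[...,::-1])
E
```

```text
time: 9.08
position: [0.4961, 0.163, 0.2022]
tool_rot: [-0.212, 1.561, 0.211]
ft_force: [0.0, -0.1, -1.8]
grip_width: 0.27
pos [0.4961 0.163  0.2022] zang 15.434057074140027 tilt x [-0.0003 -0.001  -1.    ] grip 0.2699135523475243 F [ 0.0342 -0.1346 -1.8006] t 9.0833
units xyz [ 1.5053  0.0361 -0.0108] twist -0.01318858517199466
scene or -1 9 
 [[ -8.6 -16.   60.7]
 [ -6.1  12.5  92.2]
 [ -0.5  13.9  94.1]]
scene or 1 625 
 [[ 10.  -19.7 -89.8]
 [ 16.1  -2.3  81.5]
 [ 32.6  14.5 120.7]]
scene jawblack 1 367 
 [[  2.6 -29.3 -59.2]
 [  4.8  -8.  -23.9]
 [ 29.7  27.3  53.8]]
scene tape 0 261 
 [[  1.4 -12.8 -35.5]
 [  4.7   1.2 -16.2]
 [  6.7  14.6   0.8]]
top or -1 83 
 [[-32.9 -27.9 -89.9]
 [-14.  -15.6 -87.7]
 [ -2.6   6.4  93.9]]
top or 1 86 
 [[  4.4 -27.5 -89.9]
 [ 15.7 -14.3 -88.4]
 [ 33.3   7.5  93.7]]
top jawblack -1 7 
 [[-22.9 -17.2  48.5]
 [-17.3 -16.2  53.3]
 [-11.6 -14.4  54.3]]
top jawblack 1 5 
 [[ 18.2 -17.3  49. ]
 [ 23.8 -17.1  51.5]
 [ 26.1 -15.8  54.5]]
top tape 0 21 
 [[ -35.3  -26.8 -113.9]
 [   1.3  -10.7   -0.6]
 [  39.3    3.7  506.2]]
```

View pics/as.png

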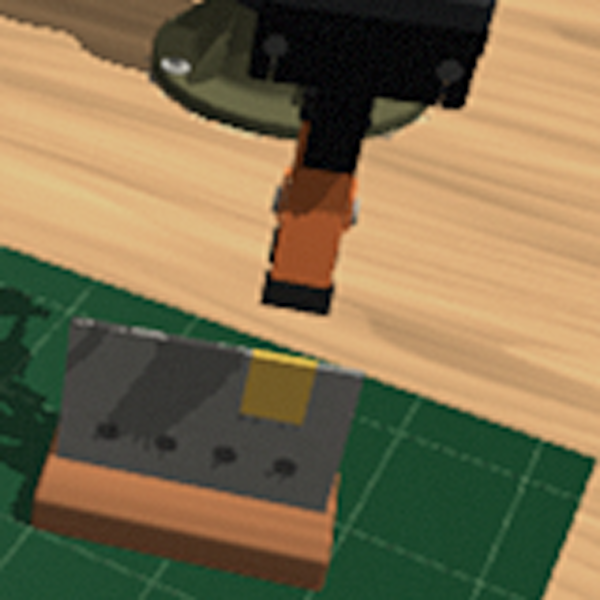

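View pics/atop.png

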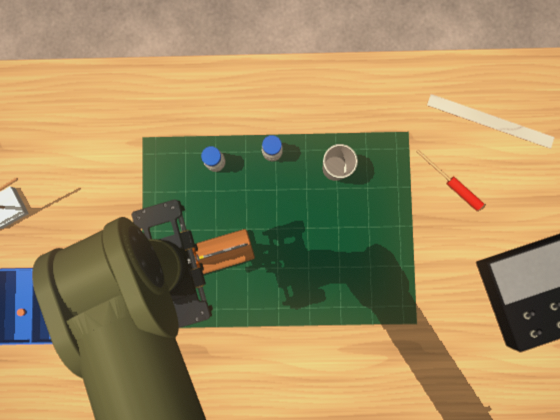

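The clip's jaw at (298,298) hangs above the tape at (280,385). In x it is centred within about 1 mm; along the panel it sits about 3 mm short. I'll shift it and descend gently.

```bash
python3 -m creep '[{"fingers":0.1,"x":0.05,"y":0.04,"z":0,"twist":0},{"fingers":0.1,"x":0.15,"y":0.08,"z":0,"twist":0},{"fingers":0.1,"x":0.3,"y":0.08,"z":0,"twist":0},{"fingers":0.1,"x":0.5,"y":0.08,"z":0,"twist":0},{"fingers":0.1,"x":0.7,"y":0.08,"z":0,"twist":0},{"fingers":0.1,"x":0.85,"y":0.08,"z":0,"twist":0},{"fingers":0.1,"x":1.0,"y":0.08,"z":0,"twist":0},{"fingers":0.1,"x":1.1,"y":0.08,"z":0,"twist":0},{"fingers":0.1,"x":1.2,"y":0.08,"z":0,"twist":0},{"fingers":0.1,"x":1.3,"y":0.08,"z":0,"twist":0},{"fingers":0.1,"x":1.4,"y":0.08,"z":0,"twist":0},{"fingers":0.1,"x":1.48,"y":0.08,"z":0,"twist":0},{"fingers":0.1,"x":1.52,"y":0.08,"z":0,"twist":0},{"fingers":0.1,"x":1.52,"y":0.08,"z":0,"twist":0},{"fingers":0.1,"x":1.52,"y":0.08,"z":0,"twist":0},{"fingers":0.1,"x":1.52,"y":0.08,"z":0,"twist":0}]' 30
python3 - <<'E'
from h import *
np.set_printoptions(precision=4,suppress=True)
togo(.4953,.1642,.142,15.5)
d=snap('scene','b');w=cloud(d);L=local(w)*1000;c=d['pixels']
for u0 in(1,):
    h=cv2.cvtColor(c,cv2.COLOR_RGB2HSV)
    m=(L[...,0]>10)&(L[...,0]<45)&(abs(L[...,1])<35)&(L[...,2]>-40)&(L[...,2]<10)
    print('farjaw',np.percentile(L[m],[2,50,98],axis=0).round(1),np.sort(L[m][:,2])[:8])
    o=(h[...,0]<16)&(h[...,1]>140)&(abs(L[...,1])<35)&(L[...,2]>-10)&(L[...,2]<50)&(abs(L[...,0])<45)
    print('orange',np.percentile(L[o],[2,50,98],axis=0).round(1))
    t=(h[...,0]>20)&(h[...,0]<32)&(h[...,1]>120)&(h[...,2]>60)&(abs(L[...,1])<35)&(abs(L[...,0])<45)&(L[...,2]>-50);print('tape',np.percentile(L[t],[2,50,98],axis=0).round(1),t.sum())
a=cv2.resize(c[150:270,310:430],(600,600),interpolation=cv2.INTER_CUBIC);cv2.imwrite('pics/bs.png',a[...,::-1])
d=snap('top','bt');c=d['pixels'];a=cv2.resize(c[200:300,140:270],(780,600),interpolation=cv2.INTER_CUBIC);cv2.imwrite('pics/bt2.png',a[...,::-1])
E
```

```text
time: 10.52
position: [0.4957, 0.167, 0.1418]
tool_rot: [-0.212, 1.56, 0.212]
ft_force: [0.4, -0.2, -1.2]
grip_width: 0.269
pos [0.4957 0.167  0.1418] zang 15.486153340543156 tilt x [ 0.0004  0.     -1.    ] grip 0.2694856805112765 F [ 0.365  -0.2058 -1.1594] t 10.5167
units xyz [-0.0039 -0.0642 -0.0284] twist -0.0027693318913687647
farjaw [[ 20.5 -12.  -12.8]
 [ 25.7   1.8  -2.3]
 [ 30.8  15.9   9.3]] [-13.739  -13.1275 -12.944  -12.9168 -12.8677 -12.7312 -12.7126 -12.2487]
orange [[  3.1 -11.1  -2.4]
 [ 16.2   2.3  21.9]
 [ 26.   16.3  45.8]]
tape [[  2.3 -13.5 -36.7]
 [  5.3 -11.9 -12.5]
 [ 30.3  14.3   2.9]] 37
```

View pics/bs.png

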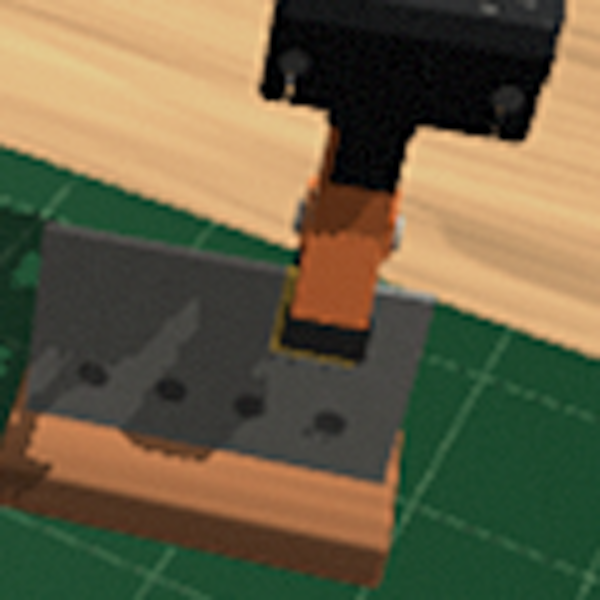

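View pics/bt2.png

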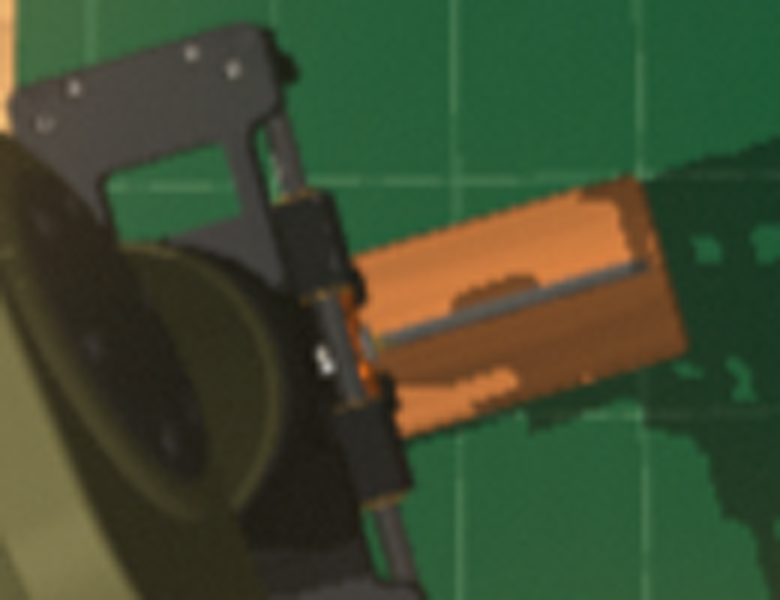

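The jaw at (327,340) lies over the tape, which frames it evenly at (280,320) and (320,358). Along the panel the clip is within about 2 mm of the tape's middle. The jaw's outer lower edge is 13 mm below the panel edge, which puts the inner tip about 17 mm below. In the top view the panel edge runs under the middle of the clip. One last still check, then I'll hand in.

Run:
```python
from h import *
s=telemetry.get_state();print(abs(s['qd']).max(),s['ft_force'],s['grip_width'],s['position'],s['time'])
d=dict(np.load('bt.npz'));d0=dict(np.load('top0.npz'))
print('bystander px diff',abs(d['pixels'][135:185,195:365].astype(int)-d0['pixels'][135:185,195:365]).mean())
workorder.close_job()
```

```text
0.0023261487188109596 [-0.3069789  -0.37564066 -1.7743208 ] 0.27012310385657234 [0.49570926 0.16697132 0.14187201] 10.6167
bystander px diff 9.913176470588235
the job is handed in; nothing more can be done
```

Run:
```python
from h import *
for n in('top0','bt'):
    d=dict(np.load(n+'.npz'));w=cloud(d);h=cv2.cvtColor(d['pixels'],cv2.COLOR_RGB2HSV)
    b=(h[...,0]>100)&(h[...,0]<130)&(h[...,1]>120)&(w[...,2]>.06)&(w[...,2]<.085)&(w[...,0]>.65)
    print(n,w[b&(w[...,1]>.07)].mean(0).round(4),w[b&(w[...,1]<.07)].mean(0).round(4),w[(w[...,2]>.08)&(w[...,2]<.1)&(w[...,0]>.6)&(w[...,1]<-.06)].mean(0).round(4))
```

```text
top0 [0.7138 0.1387 0.0744] [0.7356 0.0073 0.0745] [ 0.6974 -0.1387  0.0879]
bt [0.7138 0.1388 0.0742] [0.7356 0.0072 0.0746] [ 0.6979 -0.1388  0.0879]
```

I squeezed the clip fully open, lifted it, and lowered it over the panel's top edge at the tape. I handed the job in at 10.6 s with the clip still held there at 30 N grip.

**First grasp missed:** the fingers closed just above the bars without touching the clip. The camera showed the real fingertips about 24.5 mm higher than the reported tool position. I corrected for that, and the second grasp took hold.

**Last checks, before handing in:**
- **Jaws:** the bars were squeezed to about 24 mm, which is the stop, and the reading stayed steady.
- **Position on the tape:** the clip was within about 2 mm of the tape's middle. The jaw tips were about 17 mm below the panel edge. That depth is worked out from the visible outer jaw edge, 13 mm down.
- **Alignment:** the tool was vertical and within about 0.1° of the panel's measured direction.
- **Contact:** the force on the arm was only about the clip's own weight and the arm was still, so I saw no sign of it touching the panel.
- **Not seen directly:** the jaw on the robot's side was hidden from both cameras. Its clearance is inferred from the centring and the opening.
- **Bottles and cup:** a raw comparison of the before and after pictures differed by about 10 grey levels on average. I re-measured their positions from the saved pictures after handing in, and they agreed to within 0.5 mm.

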